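# Put the dismantled hand plane's parts in the fitted caddy

## Robot

A 6-joint arm with a two-finger parallel gripper is mounted at the origin on the work surface. World frame = base frame: x ahead of the robot, y to its left, z up, the work surface at z = 0. Lengths are in m, angles in rad, forces in N, time in s.
With the tool pointing down it reaches from about 0.275 to 0.75 m from the base axis. Payload 10.2 kg.
Tool frame: the origin (TCP) lies between the finger pads; the fingertips stand 17 mm ahead of it and the grasp point (between the pads) lies 2 mm behind it; x points along the fingers, y is the direction in which the jaws open and shut, and the axes are right-handed (so a half turn about x gives the same grasp; the last joint's range is limited). The gripper opens to 85 mm and grips with 20 to 120 N. Pads are 22 mm wide; open, the fingers measure 114 mm over their backs; the gripper's body (76 mm by 85 mm) begins 54 mm behind the grasp point. The pads swing forward as they close: fully open they stand 13 mm farther back than shut.
Start: joints at [0.931, 0.313, 1.498, -0, 1.331, -0.223], TCP at [0.213, 0.48, 0.248] pointing down, gripper open.
Joint ranges: [-2.94, 2.94], [-0.97, 2.17], [0.19, 2.56], [-1.23, 4.37], [0.02, 3.11], [-2.88, 2.88]. Speed limits (rad/s): [2.39, 2.39, 3.01, 3.14, 3.14, 3.14].

## Interface

Orientations are given as a rotation vector (axis times angle).
In Python, from plant import manip gives the robot as it stands. The module is installed in compiled form; this text tells all that it offers.
- The arm moves only by the tool jog_arm, never from a script. Its argument "motion" is a list of rows, each a list of 7 numbers: the shift along the tool's x, y, z in m, then the turn, a rotation vector about the tool's x, y, z in rad, then the opening, from 0 (shut) to 1 (fully open). In form: [[x, y, z, ax, ay, az, grip], ...]. A call has 1 to 20 rows; each row is the pose to reach, as a shift and turn from the pose commanded when the call began, along the tool's axes at that moment; what a row does not reach only later rows make up. A row lasts 1/8 s, in which the tool goes at most 62.5 mm and 10.7 degrees, less where a joint would pass 70% of its speed; a pose out of reach is approached as far as the arm can. A call with a gripper value outside its range is refused whole. The fingers move at their own pace and stop on an object; "force" is the grip in N (left out, the last holds). Time passes only in rows, so rows that repeat a pose let the fingers close. It gives the time, the measured TCP pose, the force and the opening at its end, in the units of the state.
- manip.get_obs(): the state, without advancing time (a new reading comes with each control period).
- manip.camera(name): name is "scene" or "top"; returns (picture, depth): 420x560x3 uint8, blue, green, red; 420x560 float32, m along the optical axis (not along the pixel's ray), 0 where there is no reading.
- manip.camera_model(name): a dict with "mtx" (3x3 intrinsics, pixels), "k1" (the pictures are not rectified: a ray, as slopes to the right and down, at radius r is drawn at 1 + k1 r^2 times it, then the intrinsics apply), "eye" and "rotation" of the camera in the world. Camera axes: x right, y up, looking along -z (the intrinsics and any distortion apply to the point x, -y, -z); pixel columns grow to the right and rows downward; lengths in m; the calibration is good to about 2 mm. A picture is of the moment at which its call begins. camera_model takes no time and is no camera call.
- manip.job_done(): hands the job in, once; it reports no verdict.
The state is a dict: "clock": time; "joint_pos": joint angles; "joint_velocities": joint speeds; "effort": joint torques, N m; "ee_pos": TCP position; "orientation": TCP orientation; "contact_force": force on the tool from outside, world axes, zero at the start; "torque": the same for the moment, N m; "gripper_width": finger opening in m.
Only numpy, scipy, OpenCV 4.12 (cv2) and the standard library are available. Lean on these libraries where they do the work, as an engineer would, in place of code of your own. Each camera call takes 0.05 s, during which the arm holds its last target. There are 200 camera calls.

## Task

Gather the four parts of the dismantled hand plane from the bench into the fitted caddy, each upright and fully down in the recess shaped for it: the smaller wooden knob in the larger round recess, the smaller brass wheel in the smaller round one, the rear handle in the long narrow slot and the iron frog in the broad rectangular recess. The larger knob and the larger brass wheel belong to another plane: leave them standing where they are. Set each part down gently, do not drop it.

Things in the scene. Friction and masses are not known exactly. Their poses are not given: they have to be found in the camera images.
- knob: Front knob of the plane, the SMALLER of two dark turned-wood knobs: 50 mm high, round foot 44 mm across (6 mm thick), waist 28 mm at 14-20 mm height, bulb 40 mm across from 31 to 41 mm height, small brass dot on top; about 50 g. Stands upright on the bench, loose. Origin: centre of its underside; z up.
- wheel: Adjuster wheel, the SMALLER of two brass wheels: disc 26 mm across and 10 mm thick lying flat, with a hub 14 mm across rising from it to 34 mm height; about 60 g. Stands upright on the bench, loose. Origin: centre of its underside; z up.
- handle: Rear handle of the plane, dark wood, the only one: foot 84 mm long (x) x 26 mm wide (y) x 14 mm, on it a back-leaning grip 24 mm wide (y) up to 60 mm height, its horn towards -x. At 30 to 45 mm height the grip is centred at x = -2 to -6 mm, about 34 mm long, with flat flanks to pinch across y; about 120 g. Stands upright on the bench, loose. Origin: centre of its underside; z up. Either way round in its slot is right.
- frog: Frog (blade seat) of the plane, dark cast-iron wedge block, the only one: base 60 mm long (x) x 44 mm wide (y), 12 mm thick; above it up to 36 mm height a block 34 mm long, centred at x = +6 mm, 44 mm wide, with flat flanks to pinch across y; a small steel lug sticks up to 44 mm; about 250 g. Stands upright on the bench, loose. Origin: centre of its underside; z up. Either way round in its recess is right.
- big_knob: Look-alike that stays: the LARGER dark turned-wood knob, same shape, 70 mm high, foot 62 mm and bulb 56 mm across. Stands upright on the bench, loose. Origin: centre of its underside; z up.
- big_wheel: Look-alike that stays: the LARGER brass wheel, disc 42 mm across and 10 mm thick, hub 22 mm across, 42 mm high. Stands upright on the bench, loose. Origin: centre of its underside; z up.
- insert_knob: Caddy insert with the larger round recess, 62 mm across, for the knob; 115 x 115 x 16 mm light-wood block fixed in the caddy, top 24 mm above the bench. Origin: centre of its underside (8 mm above the bench); the recess is centred on it, 8 mm deep, its floor, lined in grey, 8 mm above the origin. z up. The four blocks fill, two by two, in changing order, a square 250 mm dark caddy (rim 26 mm above the bench), and have the caddy's yaw.
- insert_wheel: Caddy insert with the smaller round recess, 42 mm across, for the wheel; otherwise a block like insert_knob, same size, origin, recess depth and placing.
- insert_handle: Caddy insert with the long narrow recess, 100 mm along its x by 42 mm along its y, for the handle; otherwise a block like insert_knob, same size, origin, recess depth and placing.
- insert_frog: Caddy insert with the broad rectangular recess, 76 mm along its x by 60 mm along its y, for the frog; otherwise a block like insert_knob, same size, origin, recess depth and placing.
There are look-alikes about, which are no part of the job. What is shaped like the wheel but green or white is not meant.

How it is judged:
By the outcome, as a careful person would: the job done as asked, in the order asked, and still so for the second after the job is handed in, with the robot touching nothing.
It also fails if it takes over 112 s, if anything falls off the work surface, if the arm or the gripper's body presses on something with over 40 N, if the wrist force passes 120 N, or if a joint passes its speed limit or range.

## Working session

There is one attempt and no reset: what is moved stays moved. The work goes in short steps, Python scripts to look and compute and a tool call to move; the robot and the scene stay as the last step left them, time stands still between calls to the robot, and variables do not carry over. Pictures are saved under pics/ and viewed, about 12 in all and at most 16, crops included, and the job is handed in when it is done.

Besides the shell and the picture viewer there is one more tool, called by a JSON object that holds its "method" and its "body". jog_arm: Moves the arm, as the interface text tells. Its arguments: {"type":"object","properties":{"motion":{"type":"array"},"force":{"type":"number"}},"required":["motion"]}

```bash
mkdir -p pics; cat > h.py <<'E'
import numpy as np, cv2
from scipy.spatial.transform import Rotation as R
from plant import manip
def pix2ray(m,uv):
    K=np.array(m['mtx']);k=m['k1']
    uv=np.atleast_2d(np.array(uv,float))
    d=cv2.undistortPoints(uv.reshape(-1,1,2),K,np.array([k,0,0,0.])).reshape(-1,2)
    v=np.c_[d[:,0],-d[:,1],-np.ones(len(d))]
    return np.array(m['eye']),v@np.array(m['rotation']).T
def onplane(m,uv,z):
    e,v=pix2ray(m,uv); t=(z-e[2])/v[:,2]; return e+v*t[:,None]
def cloud(m,dep):
    h,w=dep.shape; u,v=np.meshgrid(np.arange(w),np.arange(h))
    e,r=pix2ray(m,np.c_[u.ravel(),v.ravel()]); return (e+r*dep.reshape(-1,1)).reshape(h,w,3)
E
python3 - <<'E'
from h import *
for n in('top','scene'):
    p,d=manip.camera(n);cv2.imwrite(f'pics/{n}0.png',p);np.save(f'{n}0.npy',d);m=manip.camera_model(n)
    print(n,m)
o=manip.get_obs();print(o)
E
```

```text
top {'mtx': array([[533.10078237,   0.        , 284.54777026],
       [  0.        , 533.10078237, 210.11828468],
       [  0.        ,   0.        ,   1.        ]]), 'k1': -0.11018913099403836, 'eye': array([ 0.24652495, -0.00373054,  1.36404567]), 'rotation': array([ 0.1489049 , -0.14517651, -1.57462588])}
scene {'mtx': array([[382.09441189,   0.        , 282.30718922],
       [  0.        , 382.09441189, 210.98144321],
       [  0.        ,   0.        ,   1.        ]]), 'k1': 0.021903219827222403, 'eye': array([ 0.7936892 , -0.40904851,  0.74790788]), 'rotation': array([0.59866913, 0.18107606, 0.60053839])}
{'clock': 0.1, 'joint_pos': array([ 9.30613166e-01,  3.13385519e-01,  1.49837203e+00, -8.68642107e-07,
        1.33101702e+00, -2.23398735e-01]), 'joint_velocities': array([ 4.48017698e-04, -1.97398937e-03, -3.80507014e-03, -6.43868368e-05,
        4.78973061e-04,  1.99172862e-03]), 'effort': array([ 3.10570511e-03, -4.12895465e+01, -2.60139960e+01, -1.51087256e-04,
        3.07792870e-03,  7.87005047e-05]), 'ee_pos': array([0.21240829, 0.47987282, 0.24779255]), 'orientation': array([ 0.32608616,  1.54645744, -0.32778303]), 'contact_force': array([-0.06192654,  0.04626871, -0.64244782]), 'torque': array([-0.01405198,  0.01259174,  0.010464  ]), 'gripper_width': 0.08554924334553791}
```

View pics/top0.png

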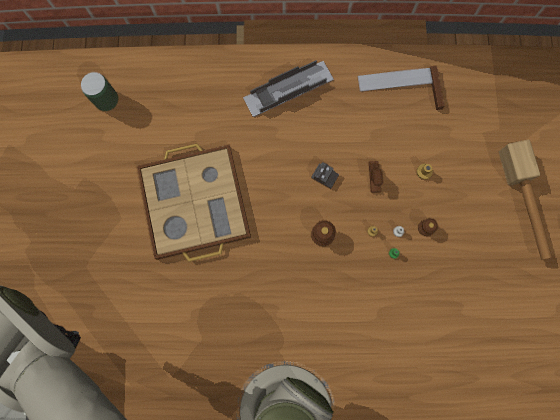

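View pics/scene0.png

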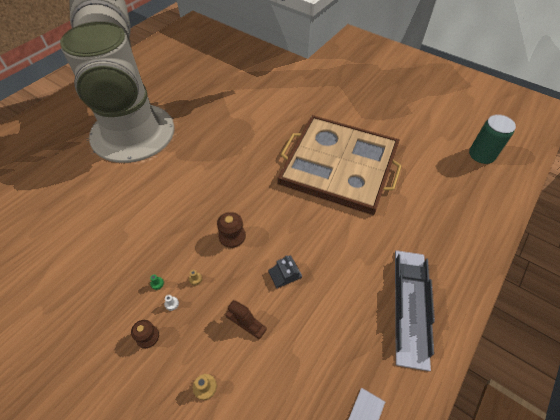

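```bash
sed -i "s/v@np.array(m\['rotation'\]).T/R.from_rotvec(m['rotation']).apply(v)/" h.py
cat >> h.py <<'E'
def clouds(names=('top','scene'),tag=None):
    out={}
    for n in names:
        p,d=manip.camera(n)
        if tag: cv2.imwrite(f'pics/{n}{tag}.png',p);np.save(f'{n}{tag}.npy',d)
        out[n]=(p,cloud(manip.camera_model(n),d),d)
    return out
E
python3 - <<'E'
from h import *
px={'knob':(428,227),'wheel':(373,231),'handle':(376,177),'frog':(325,175),'bigk':(323,233),'bigw':(425,171)}
mt=manip.camera_model('top');ms=manip.camera_model('scene')
C={}
for n in('top','scene'):
    d=np.load(f'{n}0.npy');C[n]=cloud(manip.camera_model(n),d)
    print(n,'valid',(d>0).mean())
for k,uv in px.items():
    c=onplane(mt,uv,0.03)[0]; print(k,c.round(3))
    for n in C:
        P=C[n].reshape(-1,3);P=P[np.hypot(*(P[:,:2]-c[:2]).T)<.07]
        low=np.median(P[P[:,2]<.008][:,2]);
        for a,b in((.006,.08),(.006,.012),(.03,.042),(.042,.08)):
            Q=P[(P[:,2]>a)&(P[:,2]<b)]
            if len(Q)>3: print('  ',n,a,b,len(Q),'mid',((Q.min(0)+Q.max(0))/2).round(4),'ext',np.ptp(Q,0).round(3),'mean',Q.mean(0).round(4),'bench',low.round(4), cv2.minAreaRect(Q[:,:2].astype(np.float32)*1000)[1:])
p=cv2.imread('pics/top0.png')
hsv=cv2.cvtColor(p,cv2.COLOR_BGR2HSV)
# grey recess floors
g=((hsv[...,1]<75)&(hsv[...,2]>60)).astype(np.uint8);g[:140]=0;g[265:]=0;g[:,:135]=0;g[:,255:]=0
g=cv2.morphologyEx(g,cv2.MORPH_OPEN,np.ones((3,3)))
cs,_=cv2.findContours(g,0,1)
for c in cs:
    if cv2.contourArea(c)<60: continue
    w=onplane(mt,c.reshape(-1,2),0.016)[:,:2]
    print('rec',c.reshape(-1,2).mean(0),cv2.contourArea(c),cv2.minAreaRect((w*1000).astype(np.float32)))
v=cv2.resize(p[130:270,130:450],None,fx=2.5,fy=2.5,interpolation=2);cv2.imwrite('pics/crop0.png',v)
E
```

```text
top valid 0.9961309523809524
scene valid 0.9960501700680272
knob [ 0.452 -0.367  0.03 ]
   top 0.006 0.08 351 mid [ 0.4505 -0.3664  0.0318] ext [0.126 0.136 0.052] mean [ 0.4504 -0.3635  0.0297] bench 0.0013 ((129.9671173095703, 129.59559631347656), 71.74945068359375)
   top 0.006 0.012 133 mid [ 0.4505 -0.3668  0.0089] ext [0.126 0.135 0.006] mean [ 0.4478 -0.3636  0.0078] bench 0.0013 ((129.9671173095703, 129.59559631347656), 71.74945068359375)
   top 0.03 0.042 25 mid [ 0.4493 -0.3415  0.0365] ext [0.028 0.086 0.011] mean [ 0.4473 -0.3514  0.0378] bench 0.0013 ((85.70819854736328, 27.18185806274414), 84.36150360107422)
   top 0.042 0.08 166 mid [ 0.4533 -0.3688  0.0502] ext [0.034 0.037 0.015] mean [ 0.4531 -0.3677  0.0483] bench 0.0013 ((37.089683532714844, 33.8044548034668), 89.99822235107422)
   scene 0.006 0.08 609 mid [ 0.4551 -0.3426  0.0295] ext [0.04  0.091 0.047] mean [ 0.4585 -0.3616  0.0335] bench -0.0006 ((40.44512939453125, 90.33023071289062), 14.99227237701416)
   scene 0.006 0.012 146 mid [ 0.4551 -0.343   0.009 ] ext [0.04  0.09  0.006] mean [ 0.46   -0.3505  0.008
[... 7184 characters left out ...]
709  0.0434] ext [0.02  0.02  0.003] mean [ 0.6037 -0.3712  0.0427] bench -0.0007 ((18.273681640625, 20.335708618164062), 22.021686553955078)
rec [175.04545455 227.1969697 ] 405.0 ((458.90570068359375, 280.5708312988281), (60.144779205322266, 57.19671630859375), 1.4146678447723389)
rec [219.13861386 217.1980198 ] 570.5 ((485.1208801269531, 167.0081787109375), (99.32112884521484, 42.70736312866211), 12.249589920043945)
rec [166.06451613 184.76344086] 586.5 ((572.541748046875, 307.0418701171875), (75.30974578857422, 59.905826568603516), 12.813302993774414)
rec [209.68292683 174.2195122 ] 167.5 ((598.962646484375, 193.17892456054688), (38.264442443847656, 39.176021575927734), 45.92757797241211)
```

View pics/crop0.png

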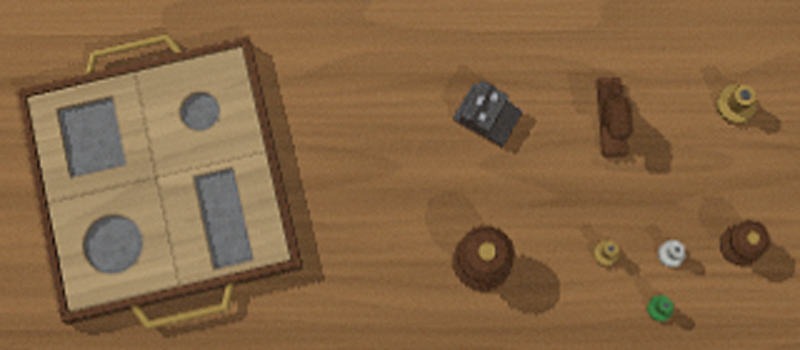

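```bash
cat >> h.py <<'E'
def plan(*targets):
    """targets: (x,y,z,yaw of jaw axis deg); prints tool-frame shift+turn from the present pose"""
    o=manip.get_obs();r=R.from_rotvec(o['orientation']);M=r.as_matrix()
    y0=np.degrees(np.arctan2(M[1,1],M[0,1]))
    print('t',round(o['clock'],2),'tcp',o['ee_pos'].round(4),'jaw',round(y0,1),'down',M[:,0].round(3),'q',o['joint_pos'].round(2),'w',round(o['gripper_width'],4),'f',np.round(o['contact_force'],1))
    for x,y,z,yaw in targets:
        d=(yaw-y0+90)%180-90
        T=np.c_[[0,0,-1],[np.cos(np.radians(yaw)),np.sin(np.radians(yaw)),0],[0,0,0]]
        T[:,1]*=1 if abs(((yaw-y0)+180)%360-180)<=90 else -1
        T[:,2]=np.cross(T[:,0],T[:,1])
        print((x,y,z,yaw),'shift',(M.T@(np.array([x,y,z])-o['ee_pos'])).round(4),'turn',R.from_matrix(M.T@T).as_rotvec().round(3))
E
python3 - <<'E'
from h import *
ms=manip.camera_model('scene');p=cv2.imread('pics/scene0.png');hsv=cv2.cvtColor(p,cv2.COLOR_BGR2HSV)
g=((hsv[...,1]<80)&(hsv[...,2]>60)).astype(np.uint8);g[:118]=0;g[210:]=0;g[:,:280]=0;g[:,400:]=0
cs,_=cv2.findContours(cv2.morphologyEx(g,cv2.MORPH_OPEN,np.ones((3,3))),0,1)
for c in cs:
    if cv2.contourArea(c)<60: continue
    w=onplane(ms,c.reshape(-1,2),0.016)[:,:2]
    print('rec',c.reshape(-1,2).mean(0),cv2.contourArea(c),cv2.minAreaRect((w*1000).astype(np.float32)))
for n in('top','scene'):
    d=np.load(f'{n}0.npy');P=cloud(manip.camera_model(n),d);I=cv2.imread(f'pics/{n}0.png');h=cv2.cvtColor(I,cv2.COLOR_BGR2HSV)
    for c,nm in(((.443,-.225),'wheel'),((.443,-.285),'white'),((.385,-.275),'green')):
        m=(np.hypot(P[...,0]-c[0],P[...,1]-c[1])<.028)&(P[...,2]>.005)
        Q=P[m];print(n,nm,len(Q),((Q.min(0)+Q.max(0))/2).round(4),np.ptp(Q,0).round(3)); Q=Q[Q[:,2]>.026];print('   hub',((Q.min(0)+Q.max(0))/2).round(4))
plan((.4545,-.368,.12,45),(.4545,-.368,.038,45))
E
```

```text
rec [355.69230769 181.61538462] 137.5 ((595.2001953125, 196.84176635742188), (38.440677642822266, 35.416412353515625), 35.781192779541016)
rec [311.7032967  168.08791209] 410.5 ((482.25628662109375, 170.46646118164062), (100.17955017089844, 39.50018310546875), 13.145687103271484)
rec [367.975 150.425] 407.0 ((569.3377685546875, 309.9659118652344), (77.3621826171875, 56.91360092163086), 13.854288101196289)
rec [326.24528302 138.20754717] 242.5 ((455.1974792480469, 284.6192932128906), (60.3261604309082, 53.730735778808594), 35.85803985595703)
top wheel 99 [ 0.4428 -0.2239  0.022 ] [0.05  0.051 0.034]
   hub [ 0.446  -0.2277  0.0343]
top white 101 [ 0.4421 -0.2892  0.0229] [0.05  0.043 0.036]
   hub [ 0.4443 -0.2931  0.0336]
top green 105 [ 0.389  -0.2733  0.0238] [0.047 0.051 0.038]
   hub [ 0.3895 -0.2798  0.0346]
scene wheel 138 [ 0.4481 -0.226   0.0206] [0.026 0.027 0.031]
   hub [ 0.4482 -0.2267  0.0315]
scene white 155 [ 0.4465 -0.2943  0.0213] [0.023 0.027 0.031]
   hub [ 0.4456 -0.2949  0.0317]
scene green 146 [ 0.3905 -0.2814  0.0205] [0.025 0.025 0.031]
   hub [ 0.3884 -0.2806  0.0309]
t 0.1 tcp [0.2124 0.4799 0.2478] jaw 66.1 down [-0.001 -0.001 -1.   ] q [ 0.93  0.31  1.5  -0.    1.33 -0.22] w 0.0855 f [-0.1  0.  -0.6]
(0.4545, -0.368, 0.12, 45) shift [ 0.1284 -0.6771  0.5646] turn [ 0.369 -0.     0.001]
(0.4545, -0.368, 0.038, 45) shift [ 0.2104 -0.677   0.5647] turn [ 0.369 -0.     0.001]
```

{"method": "jog_arm", "body": {"motion": [[0.05, -0.309, 0.364, 1.15, 0, 0, 0.9], [0.05, -0.309, 0.364, 1.15, 0, 0, 0.9], [0.05, -0.309, 0.364, 1.15, 0, 0, 0.9], [0.05, -0.309, 0.364, 1.15, 0, 0, 0.9], [0.05, -0.309, 0.364, 1.15, 0, 0, 0.9], [0.05, -0.309, 0.364, 1.15, 0, 0, 0.9], [0.05, -0.309, 0.364, 1.15, 0, 0, 0.9], [0.05, -0.309, 0.364, 1.15, 0, 0, 0.9], [0.05, -0.309, 0.364, 1.15, 0, 0, 0.9], [0.128, -0.677, 0.565, 1.15, 0, 0, 0.9], [0.128, -0.677, 0.565, 1.15, 0, 0, 0.9], [0.128, -0.677, 0.565, 1.15, 0, 0, 0.9], [0.128, -0.677, 0.565, 1.15, 0, 0, 0.9], [0.128, -0.677, 0.565, 1.15, 0, 0, 0.9], [0.128, -0.677, 0.565, 1.15, 0, 0, 0.9], [0.128, -0.677, 0.565, 1.15, 0, 0, 0.9], [0.128, -0.677, 0.565, 1.15, 0, 0, 0.9], [0.128, -0.677, 0.565, 1.15, 0, 0, 0.9], [0.128, -0.677, 0.565, 1.15, 0, 0, 0.9], [0.128, -0.677, 0.565, 1.15, 0, 0, 0.9]], "force": 40}}

```text
clock: 2.6
ee_pos: [0.4555, -0.3668, 0.1208]
orientation: [1.205, 1.211, -1.205]
contact_force: [-0.1, -0.4, 0.4]
gripper_width: 0.0766
```

```bash
python3 - <<'E'
from h import *
plan((.4545,-.368,.12,0),(.4545,-.368,.038,0))
c=clouds(tag='1')['scene']
cv2.imwrite('pics/s1.png',cv2.resize(c[0][150:420,50:350],None,fx=2,fy=2))
E
```

```text
t 2.6 tcp [ 0.4555 -0.3668  0.1208] jaw 0.3 down [ 0. -0. -1.] q [-0.88  0.57  1.47  0.    1.11 -0.88] w 0.0766 f [-0.1 -0.4  0.4]
(0.4545, -0.368, 0.12, 0) shift [ 0.0008 -0.001   0.0011] turn [ 0.005  0.    -0.   ]
(0.4545, -0.368, 0.038, 0) shift [ 0.0828 -0.001   0.0011] turn [ 0.005  0.    -0.   ]
```

View pics/s1.png

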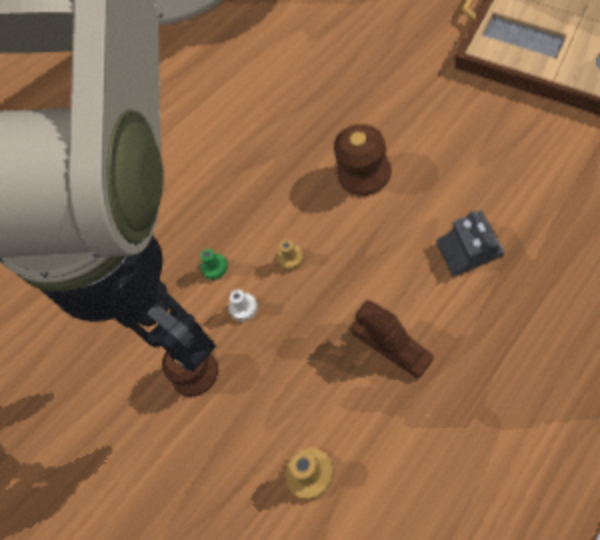

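{"method": "jog_arm", "body": {"motion": [[0.04, -0.001, 0.001, 0, 0, 0, 0.8], [0.07, -0.001, 0.001, 0, 0, 0, 0.8], [0.085, -0.001, 0.001, 0, 0, 0, 0.8], [0.085, -0.001, 0.001, 0, 0, 0, 0.8], [0.085, -0.001, 0.001, 0, 0, 0, 0.4], [0.085, -0.001, 0.001, 0, 0, 0, 0.3], [0.085, -0.001, 0.001, 0, 0, 0, 0.3], [0.085, -0.001, 0.001, 0, 0, 0, 0.3], [0.085, -0.001, 0.001, 0, 0, 0, 0.3], [0.085, -0.001, 0.001, 0, 0, 0, 0.3]], "force": 40}}

```text
clock: 3.95
ee_pos: [0.4546, -0.3692, 0.0368]
orientation: [1.206, 1.209, -1.206]
contact_force: [-1.3, 0.5, 6.1]
gripper_width: 0.0377
```

```bash
python3 - <<'E'
from h import *
plan((.458,.282,.13,0),(.458,.282,.053,0))
E
```

```text
t 3.95 tcp [ 0.4546 -0.3692  0.0368] jaw 0.2 down [ 0.002 -0.002 -1.   ] q [-0.88  0.68  1.52  0.    0.93 -0.89] w 0.0377 f [-1.3  0.5  6.1]
(0.458, 0.282, 0.13, 0) shift [-0.0943  0.0062 -0.651 ] turn [ 0.004  0.002 -0.002]
(0.458, 0.282, 0.053, 0) shift [-0.0173  0.0061 -0.6512] turn [ 0.004  0.002 -0.002]
```

{"method": "jog_arm", "body": {"motion": [[0, 0, 0, 0, 0, 0, 0.7], [0, 0, 0, 0, 0, 0, 0.7], [0.006, 0, -0.001, 0, 0, 0, 0.7], [0.006, 0, -0.001, 0, 0, 0, 0.7], [0.006, 0, -0.001, 0, 0, 0, 0.3], [0.006, 0, -0.001, 0, 0, 0, 0.3], [0.006, 0, -0.001, 0, 0, 0, 0.3], [0.006, 0, -0.001, 0, 0, 0, 0.3], [0.006, 0, -0.001, 0, 0, 0, 0.3]], "force": 40}}

```text
clock: 5.08
ee_pos: [0.4542, -0.3679, 0.0295]
orientation: [1.206, 1.211, -1.206]
contact_force: [-0.8, 0.0, 3.1]
gripper_width: 0.0385
```

```bash
python3 - <<'E'
from h import *
plan((.458,.282,.15,0),(.458,.282,.048,0))
E
```

```text
t 5.08 tcp [ 0.4542 -0.3679  0.0295] jaw 0.2 down [ 0. -0. -1.] q [-0.88  0.69  1.53 -0.    0.92 -0.89] w 0.0385 f [-0.8  0.   3.1]
(0.458, 0.282, 0.15, 0) shift [-0.1208  0.0064 -0.6498] turn [ 0.004  0.    -0.   ]
(0.458, 0.282, 0.048, 0) shift [-0.0188  0.0064 -0.6498] turn [ 0.004  0.    -0.   ]
```

{"method": "jog_arm", "body": {"motion": [[-0.015, 0, 0, 0, 0, 0, 0.3], [-0.045, 0, 0, 0, 0, 0, 0.3], [-0.08, 0, 0, 0, 0, 0, 0.3], [-0.11, 0, 0, 0, 0, 0, 0.3], [-0.12, 0, 0, 0, 0, 0, 0.3], [-0.12, 0, 0, 0, 0, 0, 0.3]]}}

```text
clock: 5.82
ee_pos: [0.4541, -0.3677, 0.1494]
orientation: [1.206, 1.211, -1.206]
contact_force: [0.1, -0.4, -1.4]
gripper_width: 0.0379
```

```bash
python3 - <<'E'
from h import *
c=clouds(('scene',),tag='2')['scene']
cv2.imwrite('pics/s2.png',cv2.resize(c[0][200:420,50:350],None,fx=2,fy=2))
plan((.458,.282,.15,0),(.458,.282,.048,0))
E
```

```text
t 5.88 tcp [ 0.4538 -0.3674  0.1485] jaw 0.2 down [-0.001  0.001 -1.   ] q [-0.88  0.53  1.44 -0.    1.17 -0.89] w 0.0383 f [ 0.6 -0.1 -0. ]
(0.458, 0.282, 0.15, 0) shift [-0.0008  0.0067 -0.6494] turn [ 0.004 -0.001  0.001]
(0.458, 0.282, 0.048, 0) shift [ 0.1012  0.0068 -0.6493] turn [ 0.004 -0.001  0.001]
```

View pics/s2.png

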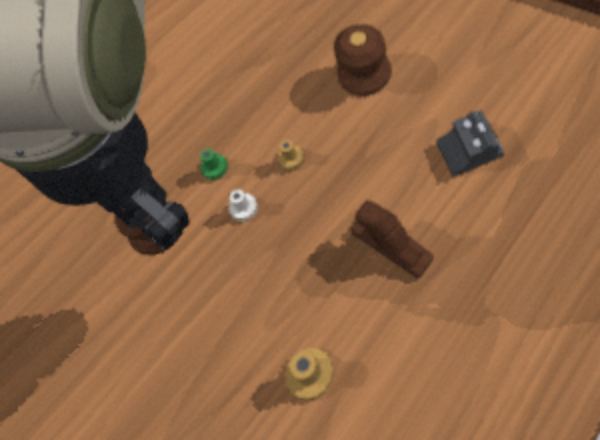

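{"method": "jog_arm", "body": {"motion": [[0, 0, -0.015, 0, 0, 0, 0.3], [0, 0, -0.045, 0, 0, 0, 0.3], [0, 0.001, -0.085, 0, 0, 0, 0.3], [0, 0.001, -0.13, 0, 0, 0, 0.3], [0, 0.002, -0.175, 0, 0, 0, 0.3], [0, 0.002, -0.22, 0, 0, 0, 0.3], [0, 0.003, -0.265, 0, 0, 0, 0.3], [0, 0.003, -0.31, 0, 0, 0, 0.3], [0, 0.004, -0.355, 0, 0, 0, 0.3], [0, 0.004, -0.4, 0, 0, 0, 0.3], [0, 0.005, -0.445, 0, 0, 0, 0.3], [0, 0.006, -0.49, 0, 0, 0, 0.3], [0, 0.006, -0.535, 0, 0, 0, 0.3], [0, 0.007, -0.58, 0, 0, 0, 0.3], [0, 0.007, -0.615, 0, 0, 0, 0.3], [0, 0.007, -0.64, 0, 0, 0, 0.3], [0, 0.007, -0.649, 0, 0, 0, 0.3], [0, 0.007, -0.649, 0, 0, 0, 0.3], [0, 0.007, -0.649, 0, 0, 0, 0.3]]}}

```text
clock: 8.25
ee_pos: [0.4584, 0.2805, 0.1491]
orientation: [1.206, 1.211, -1.207]
contact_force: [0.7, 0.0, -1.2]
gripper_width: 0.0381
```

```bash
python3 - <<'E'
from h import *
plan((.458,.282,.048,0))
E
```

```text
t 8.25 tcp [0.4584 0.2805 0.1491] jaw 0.2 down [-0. -0. -1.] q [ 0.33  0.44  1.59 -0.    1.11  0.33] w 0.0381 f [ 0.7  0.  -1.2]
(0.458, 0.282, 0.048, 0) shift [ 0.1011 -0.0004 -0.0015] turn [0.003 0.    0.   ]
```

{"method": "jog_arm", "body": {"motion": [[0.02, 0, -0.001, 0, 0, 0, 0.3], [0.05, 0, -0.001, 0, 0, 0, 0.3], [0.08, 0, -0.001, 0, 0, 0, 0.3], [0.093, 0, -0.001, 0, 0, 0, 0.3], [0.098, 0, -0.001, 0, 0, 0, 0.3], [0.1, 0, -0.001, 0, 0, 0, 0.3], [0.102, 0, -0.001, 0, 0, 0, 0.3], [0.103, 0, -0.001, 0, 0, 0, 0.3], [0.103, 0, -0.001, 0, 0, 0, 0.3]]}}

```text
clock: 9.38
ee_pos: [0.4586, 0.2824, 0.0465]
orientation: [1.206, 1.211, -1.206]
contact_force: [-1.2, -0.4, 0.1]
gripper_width: 0.0379
```

{"method": "jog_arm", "body": {"motion": [[0.001, 0, 0, 0, 0, 0, 0.3], [0.0015, 0, 0, 0, 0, 0, 0.3], [0.0015, 0, 0, 0, 0, 0, 0.3]]}}

```text
clock: 9.75
ee_pos: [0.4586, 0.2823, 0.0455]
orientation: [1.207, 1.211, -1.206]
contact_force: [-3.1, -1.1, 5.9]
gripper_width: 0.0382
```

{"method": "jog_arm", "body": {"motion": [[0, 0, 0, 0, 0, 0, 0.55], [0, 0, 0, 0, 0, 0, 0.65], [0, 0, 0, 0, 0, 0, 0.65], [0, 0, 0, 0, 0, 0, 0.65], [-0.03, 0, 0, 0, 0, 0, 0.65], [-0.07, 0, 0, 0, 0, 0, 0.65], [-0.12, 0, 0, 0, 0, 0, 0.5], [-0.12, 0, 0, 0, 0, 0, 0.4], [-0.12, 0, 0, 0, 0, 0, 0.4]]}}

```text
clock: 10.88
ee_pos: [0.4581, 0.2822, 0.164]
orientation: [1.205, 1.212, -1.207]
contact_force: [1.0, 0.7, 0.0]
gripper_width: 0.0343
```

```bash
python3 - <<'E'
from h import *
plan((.446,-.227,.12,0),(.446,-.227,.03,0))
E
```

```text
t 10.88 tcp [0.4581 0.2822 0.164 ] jaw 0.2 down [-0.001 -0.    -1.   ] q [ 0.33  0.42  1.57 -0.    1.15  0.33] w 0.0343 f [1.  0.7 0. ]
(0.446, -0.227, 0.12, 0) shift [ 0.0442 -0.0141  0.5091] turn [0.004 0.    0.001]
(0.446, -0.227, 0.03, 0) shift [ 0.1342 -0.014   0.509 ] turn [0.004 0.    0.001]
```

{"method": "jog_arm", "body": {"motion": [[0, -0.001, 0.04, 0, 0, 0, 0.4], [0, -0.003, 0.1, 0, 0, 0, 0.4], [0, -0.005, 0.16, 0, 0, 0, 0.4], [0, -0.007, 0.22, 0, 0, 0, 0.4], [0, -0.009, 0.28, 0, 0, 0, 0.4], [0, -0.011, 0.34, 0, 0, 0, 0.4], [0, -0.012, 0.4, 0, 0, 0, 0.4], [0.02, -0.014, 0.46, 0, 0, 0, 0.4], [0.06, -0.014, 0.5, 0, 0, 0, 0.4], [0.084, -0.014, 0.509, 0, 0, 0, 0.4], [0.084, -0.014, 0.509, 0, 0, 0, 0.4], [0.084, -0.014, 0.509, 0, 0, 0, 0.4]]}}

```text
clock: 12.38
ee_pos: [0.4467, -0.2262, 0.0811]
orientation: [1.206, 1.212, -1.206]
contact_force: [0.2, 0.9, 1.1]
gripper_width: 0.034
```

```bash
python3 - <<'E'
from h import *
C=clouds(tag='3');c=C['scene'];t=C['top'][0]
a=cv2.resize(c[0][200:400,60:300],None,fx=2.5,fy=2.5);b=cv2.resize(t[140:270,130:290],(int(160*500/130*.5),250))
o=np.zeros((500,a.shape[1]+b.shape[1],3),np.uint8);o[:,:600]=a[:500,:600];o[:250,600:600+b.shape[1]]=b;cv2.imwrite('pics/s3.png',o[:,:800])
plan((.446,-.227,.03,0))
E
```

```text
t 12.47 tcp [ 0.447  -0.2263  0.0817] jaw 0.3 down [ 0.001 -0.001 -1.   ] q [-0.7   0.46  1.76  0.    0.91 -0.71] w 0.0344 f [ 0.6 -0.3  0. ]
(0.446, -0.227, 0.03, 0) shift [ 0.0517 -0.001   0.0006] turn [ 0.005  0.001 -0.001]
```

View pics/s3.png

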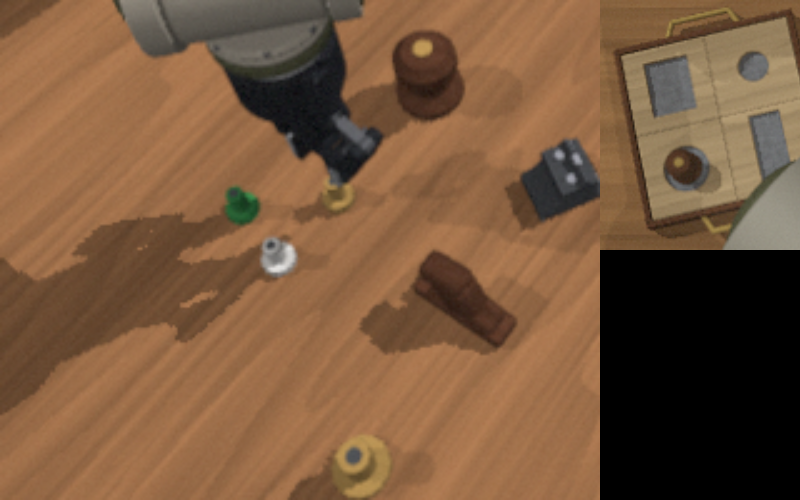

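{"method": "jog_arm", "body": {"motion": [[0.02, -0.001, 0.001, 0, 0, 0, 0.4], [0.04, -0.001, 0.001, 0, 0, 0, 0.4], [0.05, -0.001, 0.001, 0, 0, 0, 0.4], [0.051, -0.001, 0.001, 0, 0, 0, 0.4], [0.051, -0.001, 0.001, 0, 0, 0, 0.25], [0.051, -0.001, 0.001, 0, 0, 0, 0.1], [0.051, -0.001, 0.001, 0, 0, 0, 0.05], [0.051, -0.001, 0.001, 0, 0, 0, 0.05], [0.051, -0.001, 0.001, 0, 0, 0, 0.05]], "force": 40}}

```text
clock: 13.6
ee_pos: [0.4459, -0.228, 0.0306]
orientation: [1.206, 1.21, -1.206]
contact_force: [-0.3, 0.9, 6.1]
gripper_width: 0.0116
```

{"method": "jog_arm", "body": {"motion": [[-0.015, 0, 0, 0, 0, 0, 0.05], [-0.045, 0, 0, 0, 0, 0, 0.05], [-0.08, 0, 0, 0, 0, 0, 0.05], [-0.11, 0, 0, 0, 0, 0, 0.05], [-0.12, 0, 0, 0, 0, 0, 0.05], [-0.12, 0, 0, 0, 0, 0, 0.05]]}}

```text
clock: 14.35
ee_pos: [0.4455, -0.2278, 0.1499]
orientation: [1.206, 1.21, -1.206]
contact_force: [-0.7, 1.2, -1.1]
gripper_width: 0.011
```

```bash
python3 - <<'E'
from h import *
C=clouds(('scene',));P=C['scene'][1]
m=(np.hypot(P[...,0]-.446,P[...,1]+.227)<.03)&(P[...,2]>.004)&(P[...,2]<.06);print('left on bench',m.sum())
plan((.598,.194,.15,0),(.598,.194,.048,0))
E
```

```text
left on bench 0
t 14.4 tcp [ 0.4452 -0.2275  0.1491] jaw 0.2 down [-0.001  0.001 -1.   ] q [-0.71  0.36  1.71  0.    1.07 -0.71] w 0.0114 f [-0.6  0.  -0.8]
(0.598, 0.194, 0.15, 0) shift [-0.0007  0.1544 -0.4209] turn [ 0.004 -0.001  0.001]
(0.598, 0.194, 0.048, 0) shift [ 0.1013  0.1545 -0.4208] turn [ 0.004 -0.001  0.001]
```

{"method": "jog_arm", "body": {"motion": [[0, 0.005, -0.014, 0, 0, 0, 0.05], [0, 0.014, -0.038, 0, 0, 0, 0.05], [0, 0.026, -0.07, 0, 0, 0, 0.05], [0, 0.041, -0.111, 0, 0, 0, 0.05], [0, 0.056, -0.152, 0, 0, 0, 0.05], [0, 0.071, -0.194, 0, 0, 0, 0.05], [0, 0.087, -0.236, 0, 0, 0, 0.05], [0, 0.102, -0.278, 0, 0, 0, 0.05], [0, 0.118, -0.32, 0, 0, 0, 0.05], [0, 0.132, -0.36, 0, 0, 0, 0.05], [0, 0.144, -0.392, 0, 0, 0, 0.05], [0, 0.151, -0.412, 0, 0, 0, 0.05], [0, 0.154, -0.421, 0, 0, 0, 0.05], [0, 0.154, -0.421, 0, 0, 0, 0.05], [0, 0.154, -0.421, 0, 0, 0, 0.05]]}}

```text
clock: 16.27
ee_pos: [0.5976, 0.1933, 0.1496]
orientation: [1.206, 1.211, -1.207]
contact_force: [-0.4, -0.5, 0.1]
gripper_width: 0.0117
```

```bash
python3 - <<'E'
from h import *
C=clouds(('scene',));P=C['scene'][0]
cv2.imwrite('pics/s4.png',cv2.resize(P[60:240,240:440],None,fx=3,fy=3))
plan((.598,.194,.048,0))
E
```

```text
t 16.32 tcp [0.5977 0.1931 0.1498] jaw 0.2 down [-0. -0. -1.] q [ 0.13  0.62  1.29 -0.    1.23  0.12] w 0.0115 f [-0.1 -0.7 -0.6]
(0.598, 0.194, 0.048, 0) shift [ 0.1018  0.0003 -0.0009] turn [0.003 0.    0.   ]
```

View pics/s4.png

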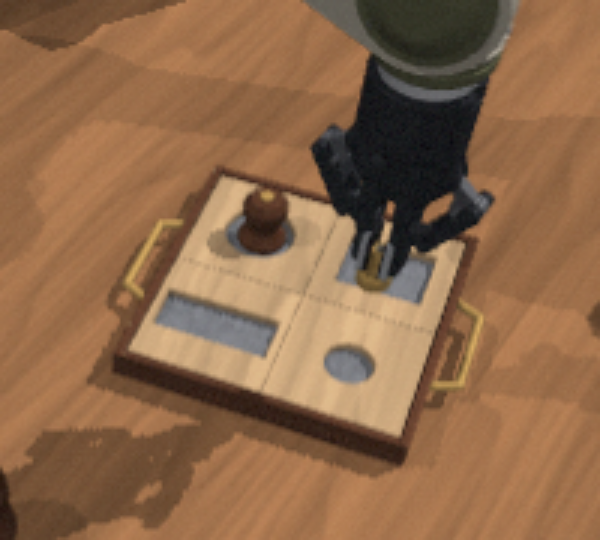

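{"method": "jog_arm", "body": {"motion": [[0.02, 0, -0.001, 0, 0, 0, 0.05], [0.05, 0, -0.001, 0, 0, 0, 0.05], [0.08, 0, -0.001, 0, 0, 0, 0.05], [0.093, 0, -0.001, 0, 0, 0, 0.05], [0.098, 0, -0.001, 0, 0, 0, 0.05], [0.1, 0, -0.001, 0, 0, 0, 0.05], [0.102, 0, -0.001, 0, 0, 0, 0.05], [0.103, 0, -0.001, 0, 0, 0, 0.05], [0.103, 0, -0.001, 0, 0, 0, 0.05]]}}

```text
clock: 17.45
ee_pos: [0.5979, 0.1949, 0.047]
orientation: [1.206, 1.211, -1.206]
contact_force: [-0.0, -0.6, -0.7]
gripper_width: 0.0116
```

{"method": "jog_arm", "body": {"motion": [[0.0005, 0, 0, 0, 0, 0, 0.05], [0.001, 0, 0, 0, 0, 0, 0.05], [0.001, 0, 0, 0, 0, 0, 0.05]]}}

```text
clock: 17.82
ee_pos: [0.598, 0.1949, 0.0466]
orientation: [1.206, 1.211, -1.206]
contact_force: [-2.9, -0.4, 6.0]
gripper_width: 0.0113
```

{"method": "jog_arm", "body": {"motion": [[0, 0, 0, 0, 0, 0, 0.25], [0, 0, 0, 0, 0, 0, 0.35], [0, 0, 0, 0, 0, 0, 0.35], [0, 0, 0, 0, 0, 0, 0.35], [-0.025, 0, 0, 0, 0, 0, 0.35], [-0.06, 0, 0, 0, 0, 0, 0.35], [-0.11, 0, 0, 0, 0, 0, 0.5], [-0.11, 0, 0, 0, 0, 0, 0.6], [-0.11, 0, 0, 0, 0, 0, 0.6]]}}

```text
clock: 18.95
ee_pos: [0.5975, 0.1948, 0.155]
orientation: [1.206, 1.212, -1.207]
contact_force: [-0.2, -0.3, -0.8]
gripper_width: 0.0512
```

```bash
python3 - <<'E'
from h import *
P=cv2.imread('pics/scene3.png')
d=np.load('scene3.npy');Q=cloud(manip.camera_model('scene'),d).reshape(-1,3)
Q=Q[(np.hypot(Q[:,0]-.588,Q[:,1]+.238)<.055)&(Q[:,2]>.006)]
print('all',cv2.minAreaRect((Q[:,:2]*1000).astype(np.float32)))
for a,b in((.03,.045),(.045,.058)):
    q=Q[(Q[:,2]>a)&(Q[:,2]<b)];print(a,cv2.minAreaRect((q[:,:2]*1000).astype(np.float32)))
plan((.585,-.239,.15,-88),(.585,-.239,.033,-88))
E
```

```text
all ((592.2349243164062, -237.29888916015625), (83.4222412109375, 26.265188217163086), 2.042104482650757)
0.03 ((593.03955078125, -244.048583984375), (37.75509262084961, 17.643997192382812), 34.379154205322266)
0.045 ((581.0365600585938, -237.45849609375), (44.478538513183594, 24.17298698425293), 1.9964063167572021)
t 18.95 tcp [0.5975 0.1948 0.155 ] jaw 0.2 down [-0.001 -0.    -1.   ] q [0.13 0.62 1.28 0.   1.24 0.13] w 0.0512 f [-0.2 -0.3 -0.8]
(0.585, -0.239, 0.15, -88) shift [ 0.0051 -0.0142  0.4338] turn [1.54e+00 1.00e-03 1.00e-03]
(0.585, -0.239, 0.033, -88) shift [ 0.1221 -0.0141  0.4337] turn [1.54e+00 1.00e-03 1.00e-03]
```

{"method": "jog_arm", "body": {"motion": [[0, -0.001, 0.04, 0.1, 0, 0, 0.6], [0, -0.002, 0.09, 0.26, 0, 0, 0.6], [0, -0.004, 0.14, 0.42, 0, 0, 0.6], [0, -0.005, 0.19, 0.58, 0, 0, 0.6], [0, -0.007, 0.24, 0.74, 0, 0, 0.6], [0, -0.008, 0.29, 0.9, 0, 0, 0.6], [0, -0.01, 0.34, 1.06, 0, 0, 0.6], [0, -0.011, 0.38, 1.22, 0, 0, 0.6], [0, -0.012, 0.415, 1.38, 0, 0, 0.6], [0.02, -0.012, 0.433, 1.54, 0, 0, 0.6], [0.045, -0.012, 0.433, 1.54, 0, 0, 0.6], [0.045, -0.012, 0.433, 1.54, 0, 0, 0.6], [0.045, -0.012, 0.433, 1.54, 0, 0, 0.6]]}}

```text
clock: 20.58
ee_pos: [0.5877, -0.238, 0.1111]
orientation: [2.204, 0.039, -2.204]
contact_force: [0.8, 0.5, 0.7]
gripper_width: 0.0509
```

```bash
python3 - <<'E'
from h import *
C=clouds(tag='5');a=C['scene'][0][180:400,120:340];b=C['top'][0][140:270,130:290]
o=np.zeros((500,800,3),np.uint8);o[:500,:500]=cv2.resize(a,(500,500));o[:244,500:]=cv2.resize(b,(300,244));cv2.imwrite('pics/s5.png',o)
plan((.587,-.238,.033,-88))
E
```

```text
t 20.68 tcp [ 0.588  -0.2381  0.1117] jaw -88.0 down [ 0.001 -0.001 -1.   ] q [-0.57  0.67  1.31 -0.    1.16  0.97] w 0.051 f [0.2 0.7 0.7]
(0.587, -0.238, 0.033, -88) shift [ 0.0787 -0.0002  0.0011] turn [ 0.    -0.001 -0.001]
```

View pics/s5.png

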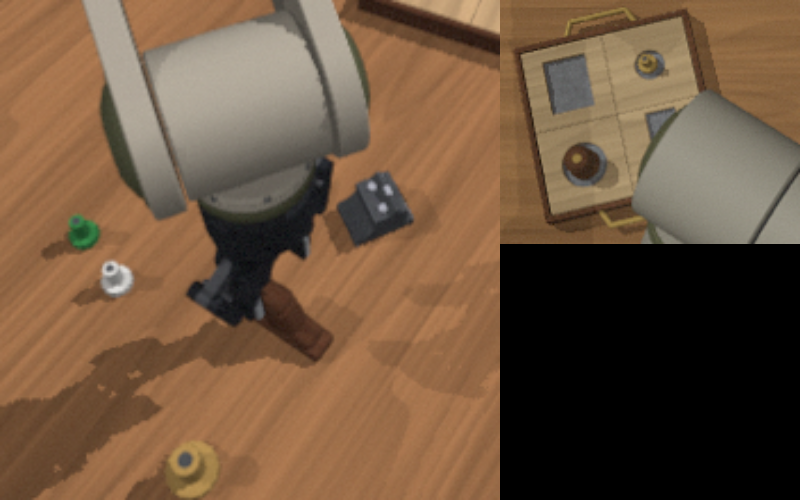

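{"method": "jog_arm", "body": {"motion": [[0.025, 0, 0.001, 0, 0, 0, 0.6], [0.055, 0, 0.001, 0, 0, 0, 0.6], [0.074, 0, 0.001, 0, 0, 0, 0.6], [0.078, 0, 0.001, 0, 0, 0, 0.6], [0.078, 0, 0.001, 0, 0, 0, 0.4], [0.078, 0, 0.001, 0, 0, 0, 0.2], [0.078, 0, 0.001, 0, 0, 0, 0.1], [0.078, 0, 0.001, 0, 0, 0, 0.1], [0.078, 0, 0.001, 0, 0, 0, 0.1], [0.078, 0, 0.001, 0, 0, 0, 0.1]], "force": 50}}

```text
clock: 21.92
ee_pos: [0.5872, -0.2385, 0.0341]
orientation: [2.205, 0.037, -2.201]
contact_force: [-0.7, 0.3, 7.0]
gripper_width: 0.0236
```

{"method": "jog_arm", "body": {"motion": [[-0.015, 0, 0, 0, 0, 0, 0.1], [-0.045, 0, 0, 0, 0, 0, 0.1], [-0.08, 0, 0, 0, 0, 0, 0.1], [-0.11, 0, 0, 0, 0, 0, 0.1], [-0.12, 0, 0, 0, 0, 0, 0.1], [-0.12, 0, 0, 0, 0, 0, 0.1]]}}

```text
clock: 22.68
ee_pos: [0.5865, -0.2382, 0.1528]
orientation: [2.204, 0.038, -2.204]
contact_force: [-1.6, 0.1, -2.2]
gripper_width: 0.0238
```

```bash
python3 - <<'E'
from h import *
plan((.480,.167,.155,-77.3),(.480,.167,.05,-77.3))
E
```

```text
t 22.68 tcp [ 0.5865 -0.2382  0.1528] jaw -88.0 down [ 0. -0. -1.] q [-0.57  0.63  1.27 -0.    1.24  0.97] w 0.0238 f [-1.6  0.1 -2.2]
(0.48, 0.167, 0.155, -77.3) shift [-0.0022 -0.4086  0.0924] turn [-0.187 -0.    -0.   ]
(0.48, 0.167, 0.05, -77.3) shift [ 0.1028 -0.4087  0.0924] turn [-0.187 -0.    -0.   ]
```

{"method": "jog_arm", "body": {"motion": [[0, -0.013, 0.003, -0.006, 0, 0, 0.1], [0, -0.037, 0.008, -0.017, 0, 0, 0.1], [0, -0.07, 0.016, -0.032, 0, 0, 0.1], [0, -0.11, 0.025, -0.05, 0, 0, 0.1], [0, -0.15, 0.034, -0.069, 0, 0, 0.1], [0, -0.19, 0.043, -0.087, 0, 0, 0.1], [0, -0.23, 0.052, -0.105, 0, 0, 0.1], [0, -0.27, 0.061, -0.124, 0, 0, 0.1], [0, -0.31, 0.07, -0.142, 0, 0, 0.1], [0, -0.35, 0.079, -0.16, 0, 0, 0.1], [0, -0.38, 0.086, -0.175, 0, 0, 0.1], [0, -0.4, 0.091, -0.184, 0, 0, 0.1], [0, -0.409, 0.092, -0.187, 0, 0, 0.1], [0, -0.409, 0.092, -0.187, 0, 0, 0.1], [0, -0.409, 0.092, -0.187, 0, 0, 0.1]]}}

```text
clock: 24.55
ee_pos: [0.4805, 0.1668, 0.1526]
orientation: [2.104, 0.233, -2.105]
contact_force: [-0.3, -0.2, -1.2]
gripper_width: 0.0232
```

```bash
python3 - <<'E'
from h import *
P,c,d=clouds(('scene',))['scene']
cv2.imwrite('pics/s6.png',cv2.resize(P[60:240,240:440],None,fx=3,fy=3))
plan((.480,.167,.05,-77.3))
E
```

```text
t 24.6 tcp [0.4806 0.1667 0.1526] jaw -77.3 down [-0. -0. -1.] q [ 0.1   0.38  1.68 -0.    1.09  1.45] w 0.024 f [-0.4 -0.  -0.9]
(0.48, 0.167, 0.05, -77.3) shift [ 0.1026 -0.0004  0.0005] turn [-0.001  0.    -0.   ]
```

View pics/s6.png

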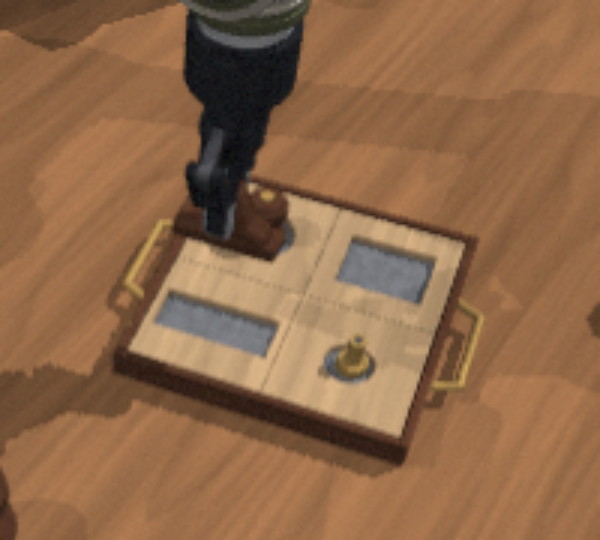

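{"method": "jog_arm", "body": {"motion": [[0.02, 0, 0, 0, 0, 0, 0.1], [0.05, 0, 0, 0, 0, 0, 0.1], [0.08, 0, 0, 0, 0, 0, 0.1], [0.092, 0, 0, 0, 0, 0, 0.1], [0.097, 0, 0, 0, 0, 0, 0.1], [0.1, 0, 0, 0, 0, 0, 0.1], [0.1015, 0, 0, 0, 0, 0, 0.1], [0.102, 0, 0, 0, 0, 0, 0.1], [0.102, 0, 0, 0, 0, 0, 0.1]]}}

```text
clock: 25.72
ee_pos: [0.4805, 0.1674, 0.051]
orientation: [2.105, 0.234, -2.104]
contact_force: [0.4, -0.1, -1.0]
gripper_width: 0.0237
```

{"method": "jog_arm", "body": {"motion": [[0.0005, 0, 0, 0, 0, 0, 0.1], [0.001, 0, 0, 0, 0, 0, 0.1], [0.0015, 0, 0, 0, 0, 0, 0.1], [0.0015, 0, 0, 0, 0, 0, 0.1]]}}

```text
clock: 26.22
ee_pos: [0.4804, 0.1674, 0.05]
orientation: [2.104, 0.234, -2.104]
contact_force: [-4.3, -0.5, 8.0]
gripper_width: 0.0234
```

{"method": "jog_arm", "body": {"motion": [[0, 0, 0, 0, 0, 0, 0.35], [0, 0, 0, 0, 0, 0, 0.5], [0, 0, 0, 0, 0, 0, 0.5], [0, 0, 0, 0, 0, 0, 0.5], [-0.03, 0, 0, 0, 0, 0, 0.5], [-0.07, 0, 0, 0, 0, 0, 0.7], [-0.11, 0, 0, 0, 0, 0, 0.85], [-0.11, 0, 0, 0, 0, 0, 0.85], [-0.11, 0, 0, 0, 0, 0, 0.85]]}}

```text
clock: 27.35
ee_pos: [0.48, 0.1673, 0.1585]
orientation: [2.103, 0.234, -2.105]
contact_force: [0.5, -0.3, -0.5]
gripper_width: 0.0725
```

```bash
python3 - <<'E'
from h import *
d=np.load('scene3.npy');Q=cloud(manip.camera_model('scene'),d).reshape(-1,3)
Q=Q[(np.hypot(Q[:,0]-.594,Q[:,1]+.107)<.055)&(Q[:,2]>.006)]
print('all',cv2.minAreaRect((Q[:,:2]*1000).astype(np.float32)))
q=Q[(Q[:,2]>.028)&(Q[:,2]<.039)];print(cv2.minAreaRect((q[:,:2]*1000).astype(np.float32)))
plan((.597,-.102,.1,-32),(.597,-.102,.031,-32))
E
```

```text
all ((594.0890502929688, -107.41725158691406), (60.76917266845703, 46.26775360107422), 58.083404541015625)
((597.2919311523438, -102.1597900390625), (34.46746826171875, 46.07896041870117), 57.69196701049805)
t 27.35 tcp [0.48   0.1673 0.1585] jaw -77.3 down [-0.001 -0.    -1.   ] q [0.1  0.37 1.67 0.   1.1  1.45] w 0.0725 f [ 0.5 -0.3 -0.5]
(0.597, -0.102, 0.1, -32) shift [ 0.0584  0.2884 -0.055 ] turn [-0.79   0.001  0.001]
(0.597, -0.102, 0.031, -32) shift [ 0.1274  0.2885 -0.0551] turn [-0.79   0.001  0.001]
```

{"method": "jog_arm", "body": {"motion": [[0, 0.03, -0.006, -0.08, 0, 0, 0.85], [0, 0.075, -0.014, -0.2, 0, 0, 0.85], [0, 0.125, -0.024, -0.34, 0, 0, 0.85], [0, 0.175, -0.033, -0.48, 0, 0, 0.85], [0, 0.22, -0.042, -0.6, 0, 0, 0.85], [0.01, 0.26, -0.049, -0.71, 0, 0, 0.85], [0.03, 0.28, -0.054, -0.77, 0, 0, 0.85], [0.055, 0.288, -0.055, -0.79, 0, 0, 0.85], [0.06, 0.288, -0.055, -0.79, 0, 0, 0.85], [0.06, 0.288, -0.055, -0.79, 0, 0, 0.85]]}}

```text
clock: 28.6
ee_pos: [0.5971, -0.101, 0.0989]
orientation: [1.607, 0.892, -1.609]
contact_force: [0.8, 0.6, -0.1]
gripper_width: 0.0726
```

```bash
python3 - <<'E'
from h import *
C=clouds(tag='7');a=C['scene'][0][160:360,180:380];b=C['top'][0][140:270,130:290]
o=np.zeros((500,800,3),np.uint8);o[:500,:500]=cv2.resize(a,(500,500));o[:244,500:]=cv2.resize(b,(300,244));cv2.imwrite('pics/s7.png',o)
plan((.5965,-.102,.031,-32))
E
```

```text
t 28.7 tcp [ 0.5977 -0.1012  0.1001] jaw -32.0 down [ 0.001 -0.    -1.   ] q [-0.36  0.63  1.42  0.    1.09  0.2 ] w 0.0726 f [ 0.1 -0.3  1.2]
(0.5965, -0.102, 0.031, -32) shift [ 0.0691 -0.0006  0.0014] turn [-0.    -0.    -0.001]
```

View pics/s7.png

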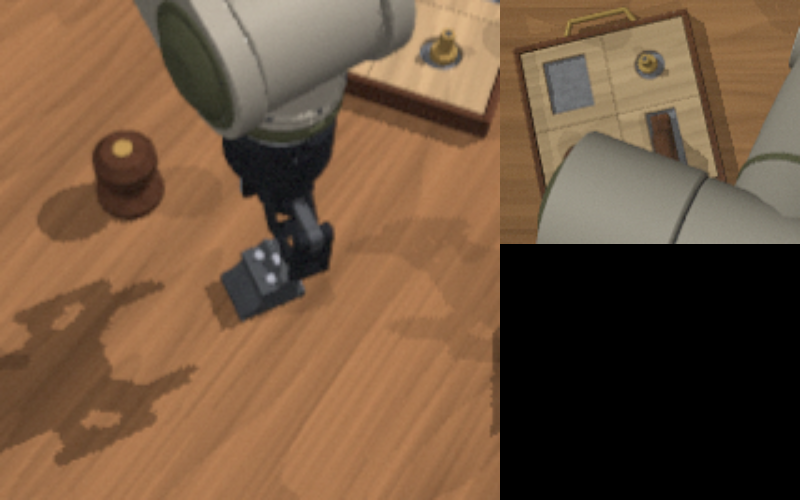

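{"method": "jog_arm", "body": {"motion": [[0.025, -0.001, 0.001, 0, 0, 0, 0.85], [0.05, -0.001, 0.001, 0, 0, 0, 0.85], [0.066, -0.001, 0.001, 0, 0, 0, 0.85], [0.07, -0.001, 0.001, 0, 0, 0, 0.85], [0.07, -0.001, 0.001, 0, 0, 0, 0.6], [0.07, -0.001, 0.001, 0, 0, 0, 0.4], [0.07, -0.001, 0.001, 0, 0, 0, 0.3], [0.07, -0.001, 0.001, 0, 0, 0, 0.3], [0.07, -0.001, 0.001, 0, 0, 0, 0.3], [0.07, -0.001, 0.001, 0, 0, 0, 0.3]], "force": 70}}

```text
clock: 29.95
ee_pos: [0.5969, -0.1021, 0.0307]
orientation: [1.609, 0.889, -1.606]
contact_force: [0.3, 0.4, 6.3]
gripper_width: 0.0426
```

{"method": "jog_arm", "body": {"motion": [[-0.015, 0, 0, 0, 0, 0, 0.3], [-0.045, 0, 0, 0, 0, 0, 0.3], [-0.08, 0, 0, 0, 0, 0, 0.3], [-0.11, 0, 0, 0, 0, 0, 0.3], [-0.12, 0, 0, 0, 0, 0, 0.3], [-0.12, 0, 0, 0, 0, 0, 0.3]]}}

```text
clock: 30.7
ee_pos: [0.5959, -0.1018, 0.1493]
orientation: [1.608, 0.891, -1.608]
contact_force: [0.2, 0.1, -3.5]
gripper_width: 0.0428
```

```bash
python3 - <<'E'
from h import *
plan((.578,.309,.15,-77.3))
E
```

```text
t 30.7 tcp [ 0.5959 -0.1018  0.1493] jaw -32.0 down [ 0. -0. -1.] q [-0.36  0.57  1.37 -0.    1.19  0.2 ] w 0.0428 f [ 0.2  0.1 -3.5]
(0.578, 0.309, 0.15, -77.3) shift [-0.0007 -0.233  -0.3388] turn [ 0.79 -0.   -0.  ]
```

{"method": "jog_arm", "body": {"motion": [[0, -0.008, -0.011, 0.025, 0, 0, 0.3], [0, -0.021, -0.031, 0.07, 0, 0, 0.3], [0, -0.04, -0.058, 0.135, 0, 0, 0.3], [0, -0.062, -0.09, 0.21, 0, 0, 0.3], [0, -0.085, -0.123, 0.287, 0, 0, 0.3], [0, -0.108, -0.156, 0.364, 0, 0, 0.3], [0, -0.13, -0.189, 0.441, 0, 0, 0.3], [0, -0.153, -0.222, 0.518, 0, 0, 0.3], [0, -0.175, -0.255, 0.595, 0, 0, 0.3], [0, -0.196, -0.285, 0.665, 0, 0, 0.3], [0, -0.214, -0.312, 0.727, 0, 0, 0.3], [0, -0.228, -0.33, 0.77, 0, 0, 0.3], [0, -0.233, -0.339, 0.79, 0, 0, 0.3], [0, -0.233, -0.339, 0.79, 0, 0, 0.3], [0, -0.233, -0.339, 0.79, 0, 0, 0.3]]}}

```text
clock: 32.58
ee_pos: [0.5785, 0.3082, 0.1489]
orientation: [2.104, 0.234, -2.105]
contact_force: [0.0, -0.1, -3.7]
gripper_width: 0.0425
```

```bash
python3 - <<'E'
from h import *
P,c,d=clouds(('scene',))['scene']
cv2.imwrite('pics/s8.png',cv2.resize(P[60:240,240:440],None,fx=3,fy=3))
plan((.578,.309,.05,-77.3))
E
```

```text
t 32.62 tcp [0.5785 0.3082 0.1491] jaw -77.3 down [-0. -0. -1.] q [ 0.31  0.68  1.19 -0.    1.27  1.66] w 0.0427 f [-0.2 -0.5 -3.7]
(0.578, 0.309, 0.05, -77.3) shift [ 0.0991 -0.0009  0.0003] turn [-0.  0. -0.]
```

View pics/s8.png

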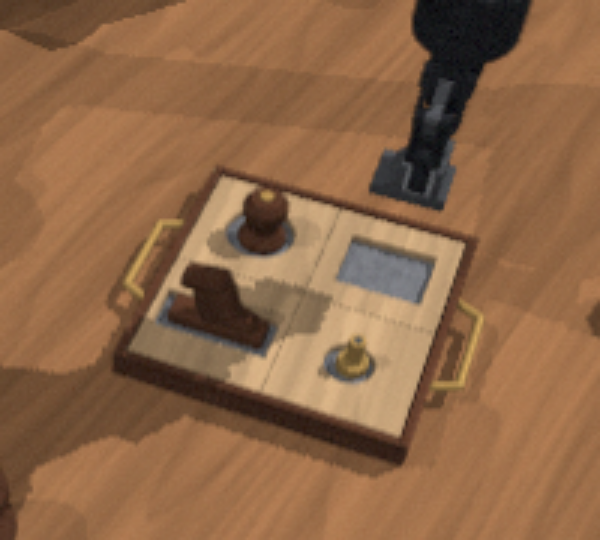

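{"method": "jog_arm", "body": {"motion": [[0.02, -0.001, 0, 0, 0, 0, 0.3], [0.05, -0.001, 0, 0, 0, 0, 0.3], [0.08, -0.001, 0, 0, 0, 0, 0.3], [0.092, -0.001, 0, 0, 0, 0, 0.3], [0.097, -0.001, 0, 0, 0, 0, 0.3], [0.1, -0.001, 0, 0, 0, 0, 0.3], [0.101, -0.001, 0, 0, 0, 0, 0.3], [0.101, -0.001, 0, 0, 0, 0, 0.3]]}}

```text
clock: 33.62
ee_pos: [0.5783, 0.3102, 0.0488]
orientation: [2.105, 0.234, -2.103]
contact_force: [-0.3, -0.0, -3.6]
gripper_width: 0.0425
```

{"method": "jog_arm", "body": {"motion": [[0.001, 0, 0, 0, 0, 0, 0.3], [0.0015, 0, 0, 0, 0, 0, 0.3], [0.002, 0, 0, 0, 0, 0, 0.3], [0.0025, 0, 0, 0, 0, 0, 0.3], [0.0025, 0, 0, 0, 0, 0, 0.3]]}}

```text
clock: 34.25
ee_pos: [0.5781, 0.3101, 0.0468]
orientation: [2.104, 0.234, -2.104]
contact_force: [-4.9, -0.7, 5.1]
gripper_width: 0.0424
```

{"method": "jog_arm", "body": {"motion": [[0, 0, 0, 0, 0, 0, 0.6], [0, 0, 0, 0, 0, 0, 0.7], [0, 0, 0, 0, 0, 0, 0.75], [0, 0, 0, 0, 0, 0, 0.75], [-0.03, 0, 0, 0, 0, 0, 0.75], [-0.08, 0, 0, 0, 0, 0, 0.75], [-0.13, 0, 0, 0, 0, 0, 0.75], [-0.19, 0, 0, 0, 0, 0, 0.75], [-0.2, 0, 0, 0, 0, 0, 0.75], [-0.2, 0, 0, 0, 0, 0, 0.75]]}}

```text
clock: 35.5
ee_pos: [0.5781, 0.3101, 0.2456]
orientation: [2.104, 0.234, -2.104]
contact_force: [1.1, -0.2, -1.2]
gripper_width: 0.0639
```

```bash
python3 - <<'E'
from h import *
C=clouds(tag='9');P=C['scene'][0];P2=C['scene'][1].reshape(-1,3)
for n,c,z in(('knob',(.458,.282),.066),('wheel',(.598,.194),.05),('handle',(.484,.168),.076),('frog',(.572,.308),.06),('bigk',(.44,-.098),.07),('bigw',(.604,-.3715),.042)):
    Q=P2[np.hypot(P2[:,0]-c[0],P2[:,1]-c[1])<.038];Q=Q[(Q[:,2]>.027 if n[:3]!='big' else Q[:,2]>.006)&(Q[:,2]<.1)]
    print(n,'top',np.percentile(Q[:,2],98).round(4),'want',z,'mid',((Q.min(0)+Q.max(0))/2).round(4))
o=np.zeros((540,800,3),np.uint8);o[:,:600]=cv2.resize(P[60:240,240:440],(600,540));o[:200,600:]=cv2.resize(C['top'][0][140:270,130:260],(200,200));o[200:350,600:]=cv2.resize(P[200:420,40:340],(200,150));cv2.imwrite('pics/s9.png',o)
plan()
E
```

```text
knob top 0.0677 want 0.066 mid [0.4655 0.2764 0.048 ]
wheel top 0.0516 want 0.05 mid [0.5922 0.197  0.0402]
handle top 0.0782 want 0.076 mid [0.4839 0.1685 0.0537]
frog top 0.0594 want 0.06 mid [0.572  0.3078 0.0444]
bigk top 0.0714 want 0.07 mid [ 0.4423 -0.0991  0.0399]
bigw top 0.0434 want 0.042 mid [ 0.6045 -0.3713  0.0258]
t 35.6 tcp [0.5776 0.3099 0.2437] jaw -77.3 down [-0.003 -0.001 -1.   ] q [ 0.31  0.62  1.05 -0.    1.48  1.66] w 0.064 f [ 0.8 -0.1  0.3]
```

View pics/s9.png

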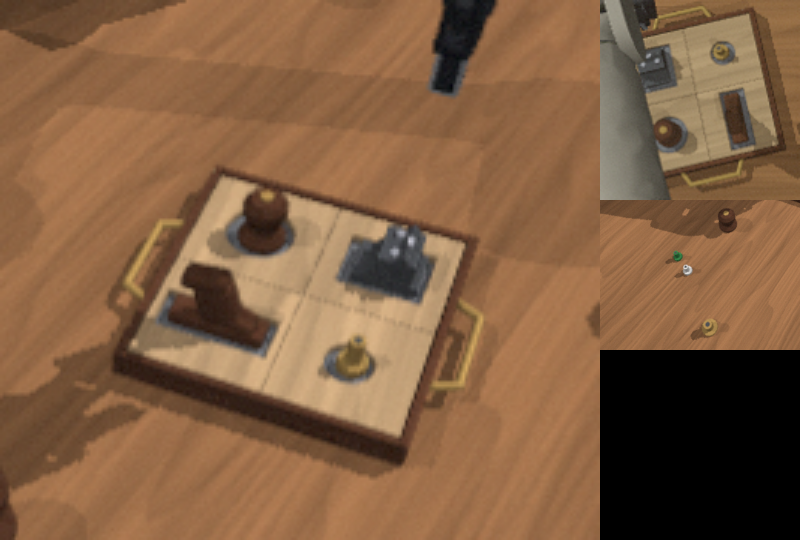

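All four parts stand in their recesses with tops within about 2 mm of the expected height. The look-alikes have not moved and the arm is clear.

```bash
python3 -c "
from plant import manip
print(manip.job_done())"
```

```text
the job is handed in; nothing more can be done
None
```

All four parts are in the caddy, each upright in its own recess, and I handed the job in at about 35.6 s of the 112 s allowed. I placed them in the order listed: knob, wheel, handle, frog. Each was lowered until light contact showed on the wrist (5–8 N), then released.

- **Seating:** in the last camera check the tops read 0.068, 0.052, 0.078 and 0.059 m for knob, wheel, handle and frog. The expected heights were 0.066, 0.050, 0.076 and 0.060 m, so all four are within about 2 mm, which is roughly the camera calibration error.
- **Look-alikes:** the larger knob and larger wheel still stand where they were, within about 1 mm in the same camera. The white and green ones also look undisturbed.
- **Regrip:** my first grip on the knob was a little too high on the bulb, so I opened, went 6 mm lower and gripped again before lifting.
- **Readings that disagreed:**
  - The gripper width reads about 2 mm under the true size for the round parts, and less for the others.
  - The two cameras differ by about 2.5 mm in x. Neither mattered for the fits.
  - In the last check, the knob and wheel position readings were 8 mm and 7 mm off the recess centres. I put that down to neighbouring surfaces in the measuring window, because the pictures show both clear of the recess walls.

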